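# Check the brake lever of an instrument trolley

## Task

Two trolley push handles stand bolted to plates on the lab bench; one carries the long brake lever, the other a short lever. With the outside of your fingers, gently press the long brake lever in towards its bar as far as it will go, let it come all the way back out, then press it fully in again and finish while holding it there, against its stop short of the bar, so that I can gauge the gap. Only push on the lever's outer side: take hold of nothing, do not touch the rubber-gripped bars, and leave the short lever and everything else on the bench alone.

Things in the scene. Friction and masses are not known exactly. Their poses are not given: they have to be found in the camera images.
- brake_handle: Handle with the long lever, fixed: steel plate 145 x 270 x 8 mm, two posts 25 mm thick at y = +110 and -110 mm, a level bar between their tops along y. Origin on the bench below the bar's middle; the plate spans x -85 to +60 mm. x points level from the lever to the bar (the way to press), y towards the end with the pivot. Turn up to 0.45 rad either way. Highest point 171 mm.
- brake_bar: The bar of that handle, 220 mm long, with a black rubber grip 32 mm thick; it is part of the fixed handle. Origin at the bar's middle, 150 mm above the bench, axes as the handle's. Not to be touched.
- brake_lever (a joint): Angle of the long lever about its upright pivot, rad: 0 fully out (rest), 0.32 fully in on its own stop, there parallel to the bar within 0.02 rad with about 24 mm of gap left to the rubber. Pivot at x = -45, y = +87 mm of the handle. A spring returns it; at the press point it takes about 3 N to start and 9 N to reach the stop.
- press_point (a point): Point on the outer face of the long lever (the face away from the bar, towards the robot) 105 mm from the pivot, at the middle of the lever's height, 150 mm above the bench; it moves with the lever, about 33 mm in all. Its x axis is square to the lever's face, pointing inwards to the bar.
- brake_blade: The long lever's outer half, the side to press: a flat aluminium bar 135 mm long from the pivot (round end 19 mm across), 16 mm tall, 142 to 158 mm above the bench. Origin at the pivot; the bar runs along its -y, its outer face at x = -6 mm. It turns with the lever.
- brake_inner: The long lever's inner half, the side that faces the bar, not to be touched. Same origin and axes as the outer half, its inner face at x = +5 mm.
- short_handle: The other handle, alike but for its short lever; plate, posts, bar and axes as those of the first.
- short_bar: The bar of the other handle, origin at its middle, 150 mm above the bench. Not to be touched.
- short_lever (a joint): Angle of the other handle's short lever (70 mm), 0 at rest; leave it alone.
- short_lever_end (a point): The free end of the short lever, 150 mm above the bench.
- grease_jar: Bystander, leave alone: small white jar, 40 mm across, 42 mm tall, standing on the brake handle's plate under its bar. Origin: on its underside.
- collar: Bystander, leave alone: steel ring 34 mm across, 16 mm tall, on the short-lever handle's plate. Origin: on its underside.
- screwdriver: Bystander, leave alone: screwdriver lying on the bench. Origin: on its underside.
- spanner: Bystander, leave alone: spanner lying on the bench. Origin: on its underside.
- beaker: Bystander, leave alone: clear plastic beaker 60 mm across, 70 mm tall. Origin: on its underside.
- reagent_bottle: Bystander, leave alone: white bottle 60 mm across, 120 mm tall, beyond the handles. Origin: on its underside.
- gauge_pin: Bystander, leave alone: steel pin 14 mm across, 70 mm tall, standing upright. Origin: on its underside.

How it is judged (in metres and radians):
On the way, in this order (a step that is already met when the one before it is completed fails the run):
1. the long lever is pressed fully in by the fingers (value of joint brake_lever above 0.295 rad and contact force between the fingers and brake_blade above 1.5 N), for 0.1 s.
2. the long lever has come all the way back out (value of joint brake_lever below 0.04 rad), for 0.1 s.
3. the long lever is pressed fully in again and held (all of step 1), for 0.3 s.
At the end, for the whole second after the job is handed in: The fingers hold the long lever in against its stop (joint over 0.295 of 0.32 rad, fingers pressing its outer side with more than 1.5 N), not touching its inner side or the bar (under 2 N), and the short lever is out (under 0.05 rad) (all of step 3 and value of joint short_lever below 0.05 rad and contact force between the fingers and brake_inner below 2 N and contact force between the arm and brake_bar below 2 N); the arm keeps its last pose, push and grip.
It fails at once if the lever's inner side is touched or the lever pinched (over 2 N) (contact force between any of the fingers, the arm and brake_inner above 2 N).
It fails at once if a bar is touched or held (over 2 N) (contact force between any of the fingers, the arm and brake_bar above 2 N or contact force between any of the fingers, the arm and short_bar above 2 N).
It fails at once if the long lever is strained (over 40 N) (contact force between any of the fingers, the arm and brake_blade above 40 N).
It fails at once if the short lever is worked (over 0.08 rad) (value of joint short_lever above 0.08 rad).
It fails at once if something loose on the bench is shifted or lifted (over 30 mm) (distance of any of grease_jar, collar, screwdriver, spanner, beaker, reagent_bottle, gauge_pin from where it was at the start of the episode above 0.03 m).
It also fails if it takes over 42 s, if anything falls off the work surface, if the arm or the gripper's body presses on something with over 40 N, if the wrist force passes 120 N, or if a joint passes its speed limit or range.

## Robot

A 6-joint arm with a two-finger parallel gripper is mounted at the origin on the work surface. World frame = base frame: x ahead of the robot, y to its left, z up, the work surface at z = 0. Lengths are in mm, angles in degrees, forces in N, time in s.
With the tool pointing down it reaches from about 325 to 925 mm from the base axis. Payload 3.1 kg.
Tool frame: the origin (TCP) lies at the very end of the fingers, on their centre line; the grasp point (between the pads) lies grasp_offset behind it (grasp_offset is the distance from the TCP to the grasp point, in mm); z points along the fingers, y is the line along which they close (so a half turn about z gives the same grasp; the last joint's range is limited). The gripper opens to 85 mm and grips with 20 to 120 N. Pads are 22 mm wide; open, the fingers measure 114 mm over their backs; the gripper's body (76 mm by 85 mm) begins 54 mm behind the grasp point. The pads swing forward as they close: fully open they stand 13 mm farther back than shut.
Start: joints at [-77.876, 12.427, 92.441, -0, 75.132, -6.429], TCP at [198.878, -592.526, 231.3] pointing down, gripper open.
Joint ranges: [-157.48, 157.48], [-44.54, 120.13], [17.64, 146.25], [-64.5, 244.5], [7.68, 150.69], [-147.95, 147.95]. Speed limits (degrees/s): [159.86, 159.86, 180, 180, 180, 180].

## Interface

Orientations are given as [roll, pitch, yaw] about the fixed x, y, z axes, in that order (R = Rz(yaw) Ry(pitch) Rx(roll)).
In Python, from station import * gives the robot as it stands. Calls block until the motion is done:
- goto(position, orientation): joint-space move of the TCP to a pose.
- move_l(position, attitude=None, speed=150): straight line of the TCP; attitude=None keeps the orientation; speed is the mean speed in mm/s.
- move_j(angles): joint-space move.
- grip(opening, squeeze=None): finger opening in mm; squeeze is the grip in N (None keeps the last); returns when the fingers have stopped.
- wait(seconds).
- solve_ik(position, orientation): joint angles nearest the present ones, or None.
- get_obs(): the state.
- get_image(name): name is "scene" or "top" or "wrist"; returns the picture (480x640x3 uint8, red, green, blue); there is no depth.
- get_calibration(name): a dict with "fx", "fy", "cx", "cy" (pixels), "R" (3x3) and "t" (3): a world point X has camera coordinates R X + t; the wrist camera has in their place "mount" (4x4, takes a point from camera to tool coordinates, whose origin is the TCP and whose axes are the flange's). Camera axes: x right, y down, z forward; pixel columns grow to the right and rows downward; lengths in mm; the calibration is good to about 2 mm. A picture is of the moment at which its call begins: read the wrist's pose just before it. get_calibration takes no time and is no camera call.
A pose or a line that the arm cannot do raises Unreachable and nothing moves.
- sign_off(): hands the job in, once; it reports no verdict.
Trained networks look in the newest picture that a camera, given by its name, has taken for a name from the list of things; names that differ only in an ending like _2 or _b are one class to them, and where a whole thing is asked for, a point or a joint stands for the part that bears it (a point fixed in the world has none). Each returns a list of dicts, best first, with "score" (0 to 1); they miss things now and then, are a little off and sometimes report something else, mostly with a low value. They report only what shows in the picture. A call takes as long as a camera call.
- spot_in(name, camera): "extent" ([centre column, centre row, width, height] in pixels, round what is visible of it).
- regions_of(name, camera): "region" (480x640 bool, what is visible of it) and "extent" ([centre column, centre row, width, height] in pixels, round what is visible of it).
The state is a dict: "t": time; "joint_pos": joint angles; "qvel": joint speeds; "effort": joint torques, N m; "tcp_pos": TCP position; "ee_rot": TCP orientation; "wrist_force": force on the tool from outside, world axes, zero at the start; "moment": the same for the moment, N m; "grip_width": finger opening in mm.
Only numpy, scipy, OpenCV 4.12 (cv2) and the standard library are available. Lean on these libraries where they do the work, as an engineer would, in place of code of your own. Each camera call takes 0.05 s, during which the arm holds its last target. There are 200 camera calls.

## Working session

There is one attempt and no reset: what is moved stays moved. The work goes in short steps, each a Python script; the robot and the scene stay as the last script left them, time stands still between calls to the robot, and variables do not carry over. Pictures are saved under pics/ and viewed, on a budget of 10 in all, crops included, one or two more only if the job needs it, and the job is handed in when it is done.

```bash
mkdir -p pics; python3 - <<'E'
from station import *
import cv2, numpy as np
o=get_obs(); print(o['t'],o['tcp_pos'],o['ee_rot'],o['grip_width'])
for c in ("scene","top"):
    im=get_image(c); cv2.imwrite(f"pics/{c}0.png",im[:,:,::-1])
    k=get_calibration(c); print(c,k)
    for n in ("brake_handle","brake_bar","brake_blade","press_point","short_handle","short_lever_end","grease_jar"):
        print(n,[(round(d['score'],2),np.round(d['extent']).tolist()) for d in spot_in(n,c)[:3]])
print(get_obs()['t'])
E
```

```text
0.0 [ 198.70184036 -591.72051405  229.96844517] [-1.79864968e+02 -1.61114734e-02  1.85507144e+01] 85.20391126155737
scene {'fx': 464.9242986688889, 'fy': 464.9242986688889, 'cx': 316.2308997562277, 'cy': 236.81484690549289, 'R': array([[ 0.69076312,  0.72283216,  0.01897315],
       [ 0.45083792, -0.41002489, -0.7928586 ],
       [-0.56532423,  0.5562313 , -0.60911022]]), 't': array([-381.66706147, -150.87331556, 1318.12976387])}
brake_handle [(0.92, [375.0, 235.0, 118.0, 124.0]), (0.24, [247.0, 318.0, 20.0, 21.0])]
brake_bar [(0.76, [386.0, 204.0, 62.0, 42.0])]
brake_blade [(0.46, [366.0, 185.0, 51.0, 21.0])]
press_point [(0.58, [368.0, 187.0, 50.0, 23.0])]
short_handle [(0.95, [248.0, 304.0, 156.0, 139.0])]
short_lever_end [(0.5, [244.0, 244.0, 7.0, 8.0])]
grease_jar [(0.91, [389.0, 246.0, 18.0, 24.0]), (0.65, [257.0, 245.0, 34.0, 10.0])]
top {'fx': 572.1476048533052, 'fy': 572.1476048533052, 'cx': 321.8856950377616, 'cy': 248.0319894512416, 'R': array([[ 0.02743526, -0.99954599,  0.01245496],
       [-0.99191079, -0.02876625, -0.12363451],
       [ 0.12393667, -0.00896226, -0.99224966]]), 't': array([   8.66619746,  529.33790182, 1408.31776687])}
brake_handle [(0.93, [262.0, 232.0, 109.0, 56.0])]
brake_bar [(0.68, [259.0, 213.0, 96.0, 13.0])]
brake_blade [(0.54, [254.0, 248.0, 59.0, 21.0])]
press_point [(0.64, [252.0, 250.0, 57.0, 21.0]), (0.5, [258.0, 214.0, 94.0, 14.0])]
short_handle [(0.79, [402.0, 246.0, 124.0, 95.0]), (0.42, [264.0, 224.0, 6.0, 7.0])]
short_lever_end [(0.49, [385.0, 250.0, 24.0, 22.0]), (0.47, [263.0, 224.0, 13.0, 8.0]), (0.3, [326.0, 313.0, 13.0, 75.0])]
grease_jar [(0.55, [445.0, 326.0, 24.0, 24.0]), (0.34, [212.0, 363.0, 10.0, 8.0]), (0.22, [388.0, 250.0, 24.0, 22.0])]
0.8
```

```bash
python3 - <<'E'
import cv2
im=cv2.imread('pics/top0.png'); cv2.imwrite('pics/topc.png',cv2.resize(im[160:400,150:490],None,fx=2.35,fy=2.35,interpolation=cv2.INTER_CUBIC))
E
```

```text
(no output)
```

View pics/scene0.png

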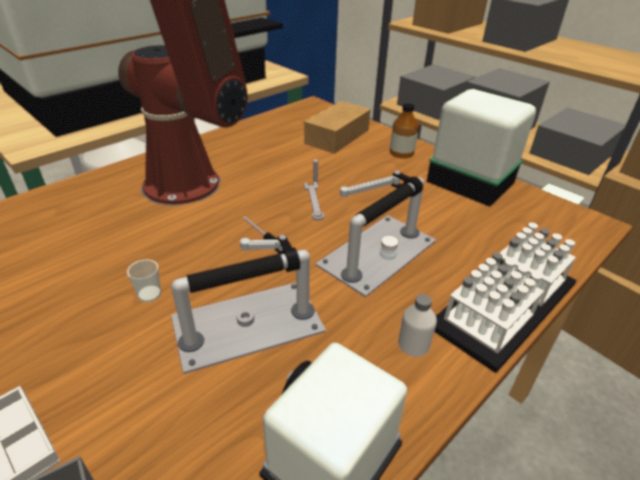

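View pics/topc.png

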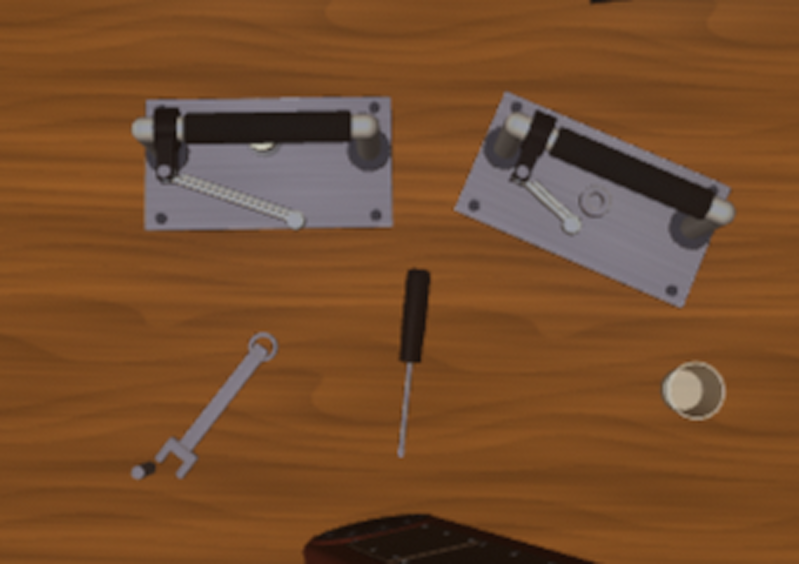

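The scene view shows the brake handle at right-centre (lever around 370,187) and the short-lever handle in the foreground. In the top crop the brake handle is at left, with its pivot at about (164,171) and its lever tip at about (296,219). Next I'll compute poses from these and check them against the known sizes.

```bash
cat > h.py <<'E'
from station import *
import numpy as np, cv2
def back(c,uv,z):
    k=get_calibration(c); R,t=k['R'],np.array(k['t'])
    d=R.T@np.array([(uv[0]-k['cx'])/k['fx'],(uv[1]-k['cy'])/k['fy'],1]); o=-R.T@t
    return o+d*(z-o[2])/d[2]
def proj(c,X):
    k=get_calibration(c); p=k['R']@np.asarray(X,float)+k['t']
    return np.array([k['cx']+k['fx']*p[0]/p[2],k['cy']+k['fy']*p[1]/p[2]])
E
python3 - <<'E'
from h import *
np.set_printoptions(precision=1,suppress=True)
f=lambda p:np.array(p)/2.35+[150,160]
C=np.array([back("top",f(p),8) for p in [(147,100),(391,97),(391,228),(145,230)]])
print("plate",C, [np.linalg.norm(C[i]-C[(i+1)%4]) for i in range(4)])
# fit pose: corners in handle frame: far-left = (+60,+135)
L=np.array([[60,135],[60,-135],[-85,-135],[-85,135]],float)
a=L-L.mean(0); b=C[:,:2]-C[:,:2].mean(0)
yaw=np.arctan2((a[:,0]*b[:,1]-a[:,1]*b[:,0]).sum(),(a*b).sum())
R=lambda q:np.array([[np.cos(q),-np.sin(q)],[np.sin(q),np.cos(q)]])
O=C[:,:2].mean(0)-R(yaw)@L.mean(0); print("origin",O,"yaw",np.degrees(yaw))
piv=back("top",f((164,171)),165); tip=back("top",f((296,219)),158)
print("pivot seen",piv,"pred",O+R(yaw)@[-45,87],"tip seen",tip,"len",np.linalg.norm((tip-piv)[:2]))
th=yaw
for q in (0,.32):
    A=R(yaw+ -(0.32-q)) ; print(q,"press",O+R(yaw)@[-45,87]+A@[-6,-105],"tip",O+R(yaw)@[-45,87]+A@[0,-130])
im=cv2.imread('pics/scene0.png'); it=cv2.imread('pics/top0.png')
for q,c in((0,(0,255,0)),(.32,(0,0,255))):
    P=O+R(yaw)@[-45,87]
    for r in (0,30,60,90,105,130):
        X=[*(P+R(yaw-.32+q)@[-6,-r]),150]
        for m,n in((im,"scene"),(it,"top")): cv2.circle(m,tuple(np.round(proj(n,X)).astype(int)),1,c,-1)
cv2.imwrite('pics/ov.png',np.hstack([cv2.resize(im[150:300,300:450],None,fx=2.6,fy=2.6),cv2.resize(it[180:330,190:340],None,fx=2.6,fy=2.6)]))
E
```

```text
plate [[642.1 308.8   8. ]
 [653.5  41.    8. ]
 [508.4  36.8   8. ]
 [498.5 303.6   8. ]] [np.float64(268.08584550087954), np.float64(145.1265755338079), np.float64(267.02027446194614), np.float64(143.6249690730947)]
origin [588.1 173. ] yaw 2.181933821459083
pivot seen [540.8 259.3 165. ] pred [539.8 258.2] tip seen [498.3 129.7 158. ] len 136.41864414570634
0 press [504.9 159.1] tip [503.7 133.4]
0.32 press [537.8 153.1] tip [544.8 128.3]
```

View pics/ov.png

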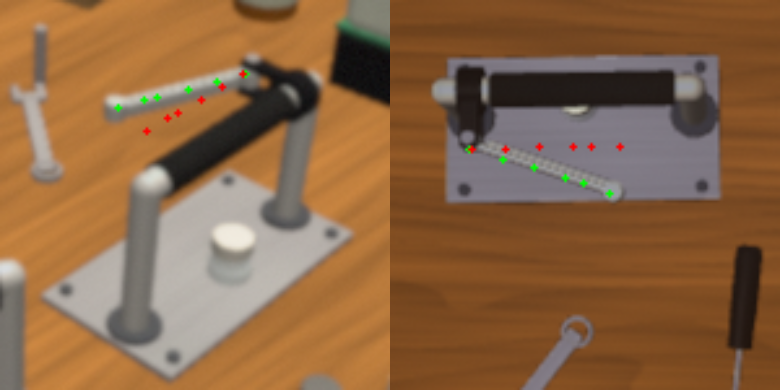

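```bash
python3 - <<'E'
from h import *
np.set_printoptions(precision=2,suppress=True)
grip(0,20)
A=[180,0,2.2]
goto([445,152,270],A); o=get_obs(); print(o['t'],o['tcp_pos'],o['ee_rot'],o['grip_width'])
move_l([450,152,133],A,speed=120); wait(.2)
o=get_obs(); print(o['t'],o['tcp_pos'],o['ee_rot'],o['wrist_force'])
for c in ("scene","wrist"): cv2.imwrite(f"pics/{c}1.png",get_image(c)[:,:,::-1])
a=cv2.imread('pics/scene1.png')[110:260,290:440]; b=cv2.imread('pics/wrist1.png')
cv2.imwrite('pics/n1.png',np.hstack([cv2.resize(a,(390,390)),cv2.resize(b,(400,390))]))
print([x for x in vars(__import__('station')) if 'off' in x.lower()], o.keys())
E
```

```text
4.3333 [445.3  151.46 269.97] [179.99  -0.     2.14] 0.004455829044805024
5.825 [450.6  152.14 133.79] [-179.99   -0.09    2.2 ] [ 0.47  0.29 -0.32]
['sign_off', 'grasp_offset'] dict_keys(['t', 'joint_pos', 'qvel', 'effort', 'tcp_pos', 'ee_rot', 'wrist_force', 'moment', 'grip_width'])
```

View pics/n1.png

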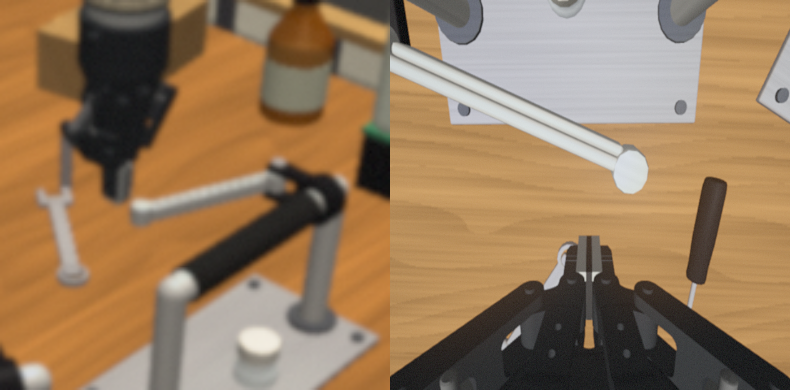

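The closed fingers stand in front of the lever, near its free end and level with it. Next I'll press in force-monitored steps.

```bash
cat >> h.py <<'E'
A=[180,0,2.2]; U=np.array([np.cos(np.radians(2.2)),np.sin(np.radians(2.2)),0]); P0=np.array([450,152,133.])
def go(s,v=60): move_l(P0+U*s,A,speed=v)
def F():
    o=get_obs(); return o['t'],(o['tcp_pos']-P0)@U,-(o['wrist_force']@U),o['wrist_force']
E
python3 - <<'E'
from h import *
np.set_printoptions(precision=1,suppress=True)
go(36,80); s=36
while s<84:
    s+= 3 if s<66 else 1
    go(s,40); wait(.03); t,x,f,w=F(); print(s,round(t,2),round(x,1),round(f,2),w)
    if f>13: break
wait(.3); print(F())
cv2.imwrite("pics/top2.png",get_image("top")[170:330,170:370,::-1].repeat(3,0).repeat(3,1)); print(F()[0])
E
```

```text
39 6.81 38.4 1.52 [-1.6  2.8  0.3]
42 7.09 41.6 2.08 [-2.2  2.1  0.2]
45 7.38 44.5 4.91 [-4.9 -0.  -1.2]
48 7.66 47.4 4.3 [-4.2 -1.8 -0.6]
51 7.94 50.3 4.79 [-4.7 -1.6 -0.4]
54 8.22 53.2 5.87 [-5.8 -0.8  0.7]
57 8.51 56.1 5.69 [-5.6 -1.7 -0.3]
60 8.79 58.9 6.76 [-6.6 -3.1  0.9]
63 9.07 61.7 6.25 [-6.2 -2.   0.1]
66 9.36 64.5 7.33 [-7.2 -2.8  1. ]
67 9.64 65.4 6.42 [-6.3 -3.4  1.3]
68 9.93 66.3 8.27 [-8.1 -3.7  1.5]
69 10.21 67.3 7.51 [-7.4 -4.3  1.3]
70 10.49 68.3 7.87 [-7.7 -4.6  1. ]
71 10.78 69.2 7.71 [-7.6 -3.8  0.6]
72 11.06 70.2 7.63 [-7.5 -4.4  0.8]
73 11.34 71.2 6.99 [-6.8 -4.1  1.3]
74 11.62 72.1 7.51 [-7.3 -5.8  1.5]
75 11.91 73.1 8.46 [-8.3 -5.2  1.8]
76 12.19 74.0 8.14 [-8.  -4.8  1. ]
77 12.47 75.0 8.21 [-8.  -5.5  1.3]
78 12.76 75.9 8.88 [-8.7 -5.7  1.1]
79 13.04 76.3 9.86 [-9.7 -4.4  3.1]
80 13.32 76.3 12.25 [-12.   -5.5   5.1]
81 13.61 76.4 15.26 [-15.   -5.8   6.3]
(13.9083, np.float64(76.42788725372186), np.float64(13.975532083450835), array([-13.7,  -6.7,   6.6]))
13.9583
```

View pics/top2.png

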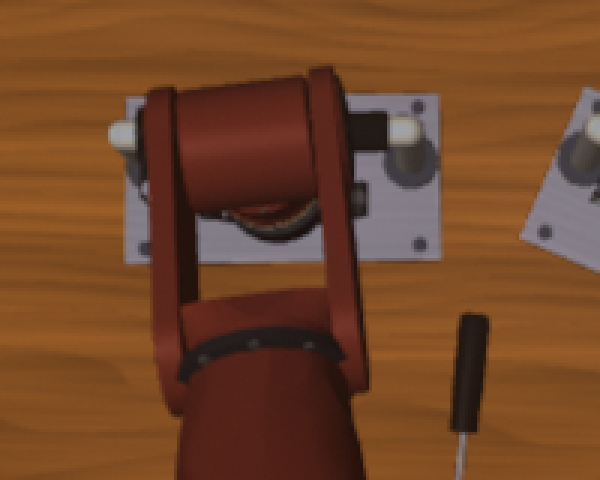

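The TCP stalled at 76.3 mm while force rose, after about 33 mm of travel from contact. That matches the stop. Next: release, check it's out, and press again.

```bash
python3 - <<'E'
from h import *
np.set_printoptions(precision=1,suppress=True)
cv2.imwrite("pics/s_in.png",get_image("scene")[:,:,::-1])
go(25,60); wait(.6); print(F())
cv2.imwrite("pics/s_out.png",get_image("scene")[:,:,::-1])
go(36,80); go(74,50)
for s in (76,78,79,80,81):
    go(s,30); wait(.03); print(s,F())
    if F()[2]>14: break
wait(.6); print(F())
cv2.imwrite("pics/s_in2.png",get_image("scene")[:,:,::-1])
cv2.imwrite("pics/w_in2.png",get_image("wrist")[:,:,::-1])
I=[cv2.resize(cv2.imread(f'pics/{n}.png')[130:260,310:440],(266,300),interpolation=cv2.INTER_CUBIC) for n in('s_in','s_out','s_in2')]
w=cv2.resize(cv2.imread('pics/w_in2.png'),(798//2,300)); 
cv2.imwrite('pics/cmp.png',np.vstack([np.hstack(I),np.hstack([w,w*0])]))
E
```

```text
(15.6917, np.float64(24.988351582650374), np.float64(0.20161269415944302), array([-0.2,  0.4,  0.5]))
76 (17.225, np.float64(73.59178325023544), np.float64(7.445919069905349), array([-7.3, -4. ,  3.2]))
78 (17.5083, np.float64(75.42525883345577), np.float64(6.890445727614796), array([-6.7, -4.3,  2.9]))
79 (17.7917, np.float64(76.20419654500031), np.float64(8.35338466759347), array([-8.2, -4.4,  4.1]))
80 (18.075, np.float64(76.26880817289272), np.float64(11.151607351725373), array([-11. ,  -4.7,   4.4]))
81 (18.3583, np.float64(76.33048537436251), np.float64(13.100739390445032), array([-12.9,  -4.5,   7.5]))
(18.9583, np.float64(76.33736230661944), np.float64(13.450929077446142), array([-13.3,  -4.7,   7.5]))
```

View pics/cmp.png

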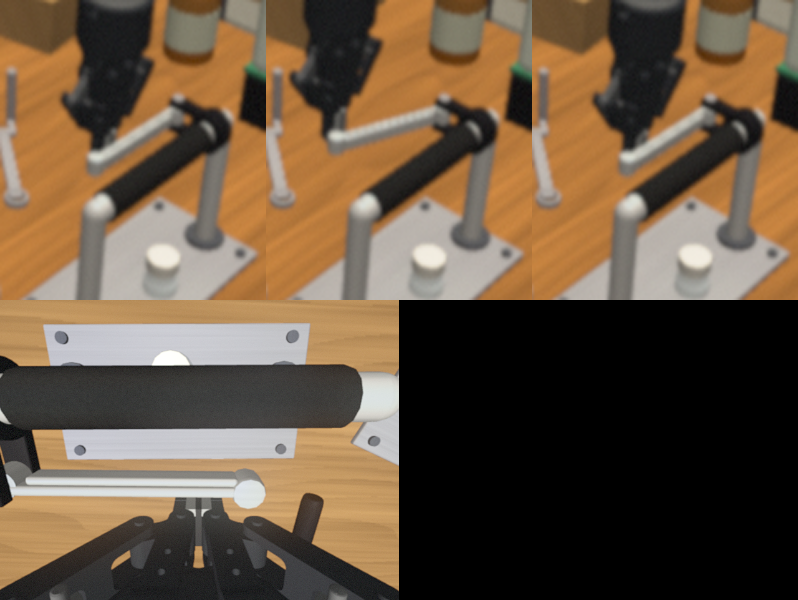

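The pictures show the lever in (parallel to the bar), out, and in again. The wrist view shows it parallel to the bar with a clear gap, and the fingers only on its outer face. The force is steady at about 13 N, so I'm handing in.

```bash
python3 -c "
from station import *
sign_off(); o=get_obs(); print(o['t'],o['tcp_pos'],o['wrist_force'])"
```

```text
the job is handed in; nothing more can be done
the job is handed in; nothing more can be done
```

I pressed the long brake lever fully in with the outside of the closed fingers and let it come all the way out. I then pressed it fully in again, and handed in with it held against its stop, so you can gauge the gap.

- **Stop reached:** both presses stalled at the same place, 76.3 to 76.4 mm along the push line, about 33 mm past first contact. The push was about 14 N the first time and a steady 13.5 N the second.
- **Release:** with the fingers backed off, the wrist force fell to about 0.2 N, and the picture shows the lever all the way out.
- **Final hold:** the last pictures show the lever parallel to the bar with a clear gap. The fingers are only on its outer face, and I saw no contact with the bar.
- **Not checked:** the lever angle was judged from travel, force and pictures, since no joint reading is available. I did not take a final close look at the short lever or the loose items; the arm crossed above them at a planned TCP height of 230 to 270 mm. The last state reading came just before hand-in at about 19 s, because the station gave none afterwards.

No check failed or disagreed.

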